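# Unclamp the used filter cartridge and hold it up in the tongs

### The arm

A 6-joint arm with a two-finger parallel gripper is mounted at the origin on the work surface. World frame = base frame: x ahead of the robot, y to its left, z up, the work surface at z = 0. Lengths are in mm, angles in rad, forces in N, time in s.
With the tool pointing down it reaches from about 275 to 750 mm from the base axis. Payload 10.2 kg.
Tool frame: the origin (TCP) lies midway between the tips of the shut fingers; the grasp point (between the pads) lies 19 mm behind it; z points along the fingers, y is the direction in which the jaws open and shut (so a half turn about z gives the same grasp; the last joint's range is limited). The gripper opens to 85 mm and grips with 20 to 120 N. Pads are 22 mm wide; open, the fingers measure 114 mm over their backs; the gripper's body (76 mm by 85 mm) begins 54 mm behind the grasp point. The pads swing forward as they close: fully open they stand 13 mm farther back than shut.
Start: joints at [-0.223, 0.313, 1.498, -0, 1.331, -0.223], TCP at [525.006, -0.013, 231.294] pointing down, gripper open.
Joint ranges: [-2.94, 2.94], [-0.97, 2.17], [0.19, 2.56], [-1.23, 4.37], [0.02, 3.11], [-2.88, 2.88]. Speed limits (rad/s): [2.39, 2.39, 3.01, 3.14, 3.14, 3.14].

### API

Orientations are given as a 3x3 rotation matrix whose columns are the frame's x, y, z axes.
In Python, from rig import arm, effector, kin, eyes, workorder gives the robot as it stands. Calls block until the motion is done:
- arm.move_to(position, orientation): joint-space move of the TCP to a pose.
- arm.movel(position, ori=None, velocity=150): straight line of the TCP; ori=None keeps the orientation; velocity is the mean speed in mm/s.
- arm.goto_joints(angles): joint-space move.
- effector.open_jaws() and effector.gripper_close(f_grip=None): open the fingers fully, or close them until they stop; f_grip is the grip in N (None keeps the last).
- arm.pause(seconds).
- kin.ik(position, orientation): joint angles nearest the present ones, or None.
- eyes.snapshot(name): name is "scene" or "side" or "wrist"; returns the picture (400x640x3 uint8, red, green, blue); there is no depth.
- eyes.camera_params(name): a dict with "camera_matrix" (3x3 intrinsics, pixels), "rvec" (rotation vector, rad) and "tvec" (3), from world to camera coordinates, as OpenCV has them. Camera axes: x right, y down, z forward; pixel columns grow to the right and rows downward; lengths in mm; the calibration is good to about 2 mm. A picture is of the moment at which its call begins: read the wrist's pose just before it. camera_params takes no time and is no camera call; for the wrist camera it gives the pose at the moment of the call.
A pose or a line that the arm cannot do raises arm.IKError and nothing moves.
- workorder.close_job(): hands the job in, once; it reports no verdict.
Trained networks look in the newest picture that a camera, given by its name, has taken for a name from the list of things; names that differ only in an ending like _2 or _b are one class to them, and where a whole thing is asked for, a point or a joint stands for the part that bears it (a point fixed in the world has none). Each returns a list of dicts, best first, with "score" (0 to 1); they miss things now and then, are a little off and sometimes report something else, mostly with a low value. They report only what shows in the picture. A call takes as long as a camera call. They do not tell look-alikes from the thing itself.
- eyes.regions_of(camera, target): "mask" (400x640 bool, what is visible of it) and "bbox" ([left, top, width, height] in pixels, round what is visible of it).
- eyes.mark_of(camera, target): "uv" ([column, row] in pixels: a listed point, or the origin of a listed thing).
Readings, each from a call of its own:
- arm.current_clock(): time.
- arm.current_joint_positions(): joint angles.
- arm.current_joint_vel(): joint speeds.
- arm.current_effort(): joint torques, N m.
- arm.current_position(): TCP position.
- arm.current_tool_rot(): TCP orientation.
- arm.current_wrist_force(): force on the tool from outside, world axes, zero at the start.
- arm.current_torque(): the same for the moment, N m.
- arm.current_gripper_width(): opening from 0.0 (shut) to 1.0 (fully open).
Only numpy, scipy, OpenCV 4.12 (cv2) and the standard library are available. Lean on these libraries where they do the work, as an engineer would, in place of code of your own. Each camera call takes 0.05 s, during which the arm holds its last target. There are 200 camera calls.

### The job

First turn the red and the yellow clamp knobs on the filter head clockwise to their end stops so that both clamp arms are clear of the filter cartridge. Then pick up the tongs from their rest, close them on the filter cartridge and lift it out upright; the grimy cartridge itself must never be touched by the robot. Finish while still holding it still in the squeezed tongs, its foot more than 10 cm above the bench and clear of the head, with the clamps still open and the other parts on the bench left alone.

Things in the scene. Friction and masses are not known exactly. Their poses are not given: they have to be found in the camera images.
- head: Filter head: fixed grey plastic block 100 (x) x 250 (y) x 30 mm high. Origin: centre of its underside, z up. In the middle of its top a round pocket, 38 mm wide and 18 mm deep, seats the filter cartridge. The red clamp turns on an upright axis 85 mm from the middle towards the head's own +y, the yellow one 85 mm towards its -y.
- clamp_a (a joint): Red swing clamp's angle in rad: 0 = its arm points at the filter, grows as the knob turns clockwise seen from above, end stop at 1.4. It starts between 0 and 0.25; light friction (about 0.05 N m), no spring, stays where left.
- clamp_a_grip (a point): Middle of the red wing knob at gripping height, on the turning axis: upright bar 40 mm long, 12 mm wide, 28 mm high, top 8 mm above this point and 70 mm above the bench. Turns with the clamp; x along the bar (to the filter while clamped), y across it, z up. 20 mm under this point is the top of a steel arm 14 mm wide, 4 mm thick, reaching 66 mm along x over the cartridge's flange.
- clamp_b (a joint): Yellow swing clamp's angle in rad, same meaning, range and start as the red one.
- clamp_b_grip (a point): Middle of the yellow wing knob at the height to grip; same shape and axes as the red one.
- filter: Filter cartridge, about 45 g: white flange 60 mm wide, 6 mm thick on the head, below it a plug 34 mm wide, 15 mm long in the pocket (2 mm play), above it an upright pleated cylinder 24 mm wide, 64 mm high, with blue cap. Origin: centre of the plug's underside (15 mm above the bench when seated), z up; flange top at 21 mm, cap top at 85 mm. Good place for the tongs: 70 to 76 mm up.
- rest: Fixed blue tong rest: plate 150 (x) x 90 (y) x 8 mm with two cross walls 8 mm thick at x = -62 and +58 mm, their tops 42 mm above the bench; the tongs lie across both walls, the space between the walls is free for fingers. Origin: centre of its underside.
- tongs: Spring tongs lying on their side, 80 g, 200 mm long, 16 mm high: two level arms hinged at x = -95 mm. x points from hinge to tips, z up; origin at underside height, midway between the two mint grip plates (x from -25 to +25, upright outer faces 51 mm apart when open); balanced within 10 mm of it. Squeezing the plates across y shuts the tips. Body = hinge and +y arm; the other arm is the jaw.
- jaw (a joint): Angle of the tongs' jaw in rad: 0 = open, grows as squeezed, about 0.156 (plates 36 mm apart) with the pads flat on the 24 mm cartridge, at most 0.26. A spring opens it: 4 N on the plates when open, 6 N on the cartridge.
- tongs_tip (a point): Midpoint between the black tip pads of the open tongs, 87 mm ahead of the tongs' origin, 8 mm above the underside, half way up the pads. Pads reach from x = 73 to 101 mm, 52 mm apart when open, and move 1.9 times as much as the plates: plates 46 mm apart leave a gap of 42 mm. Squeezed evenly from both sides, the tips' middle stays straight ahead of the plates' middle.
- tray_mint: Mint open tray, fixed, 130 x 220 x 50 mm, bystander. Origin: centre of its underside.
- tray_white: White open tray, fixed, 130 x 220 x 50 mm, bystander. Origin: centre of its underside.
- tray_grey: Grey open tray, fixed, 130 x 220 x 50 mm, bystander. Origin: centre of its underside.
- prefilter: Flat black prefilter cassette 110 x 170 x 18 mm in the mint tray, to be left alone. Origin: centre of its underside.
- cyclone: Amber cyclone separator, a cone 98 mm wide and 95 mm high standing in the white tray, to be left alone. Origin: centre of its underside.
- crevice_tool: Black crevice tool 178 mm long in the grey tray, to be left alone. Origin: under its middle.
- spray: Clear bottle with blue cap, 64 mm wide and 170 mm high, to be left alone. Origin: centre of its underside.
- jar: Glass jar with steel lid, 70 mm wide and 80 mm high, to be left alone. Origin: centre of its underside.
- driver: Screwdriver lying on the bench, to be left alone.
Mind the look-alikes: they are no part of the job. There is more than one size of the tongs; the job needs the larger.

How it is judged:
By the outcome, as a careful person would: the job done as asked, in the order asked, and still so for the second after the job is handed in, while the arm keeps its last pose, push and grip.
It also fails if it takes over 69 s, if anything falls off the work surface, if the arm or the gripper's body presses on something with over 40 N, if the wrist force passes 120 N, or if a joint passes its speed limit or range.

## Working session

There is one attempt and no reset: what is moved stays moved. The work goes in short steps, each a Python script; the robot and the scene stay as the last script left them, time stands still between calls to the robot, and variables do not carry over. Pictures are saved under pics/ and viewed, on a budget of 10 in all, crops included, one or two more only if the job needs it, and the job is handed in when it is done.

```bash
mkdir -p pics; ls; python3 - <<'E'
from rig import arm, effector, kin, eyes, workorder
import cv2, numpy as np
for n in ("scene","side"):
    im=eyes.snapshot(n); cv2.imwrite(f"pics/{n}0.png",im[:,:,::-1])
    p=eyes.camera_params(n); print(n,np.round(p["camera_matrix"],1).tolist(),p["rvec"],p["tvec"])
    for t in ("head","clamp_a_grip","clamp_b_grip","filter","rest","tongs","tongs_tip"):
        print(t,[(np.round(d["uv"],1).tolist(),round(d["score"],2)) for d in eyes.mark_of(n,t)][:4])
print(arm.current_clock())
E
```

```text
pics
scene [[488.4, 0.0, 319.1], [0.0, 488.4, 195.9], [0.0, 0.0, 1.0]] [ 1.86698424  1.16114119 -0.6389497 ] [-261.48182871 -222.61955882 2100.75665205]
head [([363.0, 195.8], 0.85)]
clamp_a_grip [([387.4, 177.4], 0.5), ([362.4, 189.2], 0.41)]
clamp_b_grip [([342.2, 177.9], 0.48)]
filter [([361.1, 189.2], 0.57), ([341.9, 237.9], 0.18)]
rest [([272.6, 212.1], 0.68)]
tongs [([289.7, 184.9], 0.71), ([272.3, 205.8], 0.65)]
tongs_tip [([277.5, 216.9], 0.76), ([301.6, 191.2], 0.51)]
side [[460.7, 0.0, 321.6], [0.0, 460.7, 207.5], [0.0, 0.0, 1.0]] [ 2.27858242 -0.7829321   0.29870368] [-450.20225487  274.55300778 1107.1014311 ]
head [([277.0, 180.6], 0.63)]
clamp_a_grip [([266.5, 145.3], 0.56), ([343.5, 248.6], 0.56), ([279.3, 179.4], 0.47)]
clamp_b_grip [([287.3, 182.2], 0.68)]
filter [([277.9, 177.7], 0.72)]
rest [([340.7, 248.2], 0.76), ([346.7, 242.9], 0.61)]
tongs [([347.9, 243.0], 0.87), ([263.5, 251.8], 0.57)]
tongs_tip [([373.1, 228.0], 0.98), ([282.7, 235.4], 0.65)]
0.8
```

View pics/scene0.png

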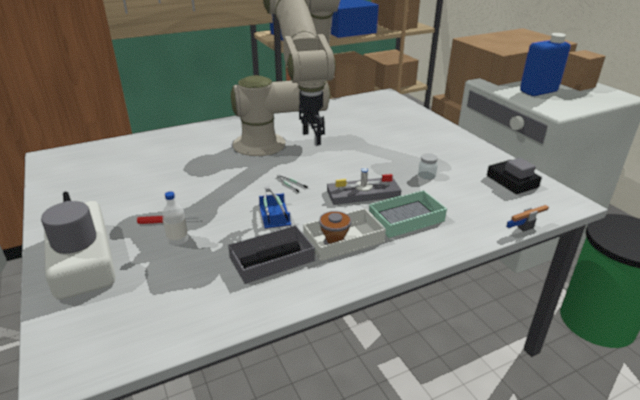

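View pics/side0.png

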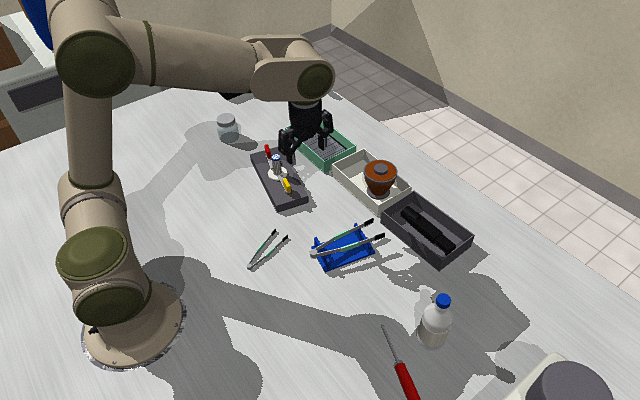

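Scene: head at (363,190) with red knob (387,177) and yellow (341,184). There are two tongs candidates: the pair on the blue rest, scene (272,205) / side (347,243), and a smaller pair on the bench, scene (290,185) / side (265,250). The ones on the rest are the job's tongs; I'll check them from close up.

```bash
cat > h.py <<'E'
from rig import arm, effector, kin, eyes, workorder
import cv2, numpy as np
def P(n):
    p=eyes.camera_params(n); R=cv2.Rodrigues(np.array(p["rvec"],float))[0]
    return np.array(p["camera_matrix"],float),R,np.array(p["tvec"],float).ravel()
def on_plane(uv,z,cam):
    K,R,t=cam; d=R.T@np.linalg.solve(K,[uv[0],uv[1],1]); c=-R.T@t
    return c+d*(z-c[2])/d[2]
def proj(X,cam):
    K,R,t=cam; x=K@(R@np.array(X,float)+t); return x[:2]/x[2]
def down(a):  # tool z down, tool y (jaw axis) at world angle a
    y=np.array([np.cos(a),np.sin(a),0]); z=np.array([0,0,-1.]); return np.column_stack([np.cross(y,z),y,z])
E
python3 - <<'E'
from h import *
np.set_printoptions(precision=1,suppress=True)
s,d=P("scene"),P("side")
for n,a,b,z in (("head",(363,195.8),(277,180.6),0),("clA",(387.4,177.4),(266.5,145.3),62),("clB",(342.2,182),(287.3,182.2),62),
  ("rest",(272.6,212),(340.7,248.2),0),("tongs",(272.3,205.8),(347.9,243),42),("tip",(277.5,216.9),(373.1,228),50)):
    print(n,on_plane(a,z,s),on_plane(b,z,d))
K,R,t=P("wrist"); T=arm.current_tool_rot(); p=np.array(arm.current_position())
print("cam in tool",np.array(T).T@(-R.T@t-p)); print(np.array(T).T@R.T, K); print(T)
E
```

```text
head [559.9 189.7   0. ] [545.4 196.9   0. ]
clA [575.7 277.3  62. ] [577.5 295.3  62. ]
clB [533.8 117.2  62. ] [532.5 115.2  62. ]
rest [ 515.  -139.5    0. ] [ 532.3 -132.9    0. ]
tongs [ 539.5 -148.2   42. ] [ 536.6 -156.1   42. ]
tip [ 618.1 -161.5   50. ] [ 618.6 -163.1   50. ]
cam in tool [  68.7    0.8 -142.8]
[[ 0.  -1.  -0.3]
 [ 1.   0.   0. ]
 [-0.  -0.3  1. ]] [[317.6   0.  316.4]
 [  0.  317.6 201.2]
 [  0.    0.    1. ]]
[[-0.  1. -0.]
 [ 1.  0. -0.]
 [-0. -0. -1.]]
```

```bash
python3 - <<'E'
from h import *
np.set_printoptions(precision=1,suppress=True)
for n,p,a in (("head",(570,195,230),1.33),("tongs",(560,-155,230),1.33)):
    print(kin.ik(p,down(a)))
    arm.move_to(p,down(a)); arm.pause(0.2)
    cam=P("wrist"); im=eyes.snapshot("wrist"); cv2.imwrite(f"pics/w_{n}.png",im[:,:,::-1])
    np.savez(f"cam_{n}.npz",*cam)
    for t,z in ((("head",0),("clamp_a_grip",62),("clamp_b_grip",62),("filter",15)) if n=="head" else (("rest",0),("tongs",42),("tongs_tip",50))):
        print(t,[(np.array(d["uv"]),round(d["score"],2),on_plane(d["uv"],z,cam)) for d in eyes.mark_of("wrist",t)][:3])
print(arm.current_clock())
E
```

```text
[ 0.1  0.5  1.2 -0.   1.4 -1.2]
head []
clamp_a_grip [(array([398.5, 156.5]), 0.82, array([564.4, 279.4,  62. ]))]
clamp_b_grip [(array([223.8, 163.3]), 0.59, array([529.8, 111.4,  62. ]))]
filter [(array([314.6, 152.8]), 0.79, array([546.7, 199. ,  15. ]))]
[-0.5  0.4  1.3 -0.   1.4 -1.8]
rest [(array([321.2, 145.8]), 0.77, array([ 532.4, -140.3,    0. ]))]
tongs []
tongs_tip []
3.8917
```

View pics/w_head.png

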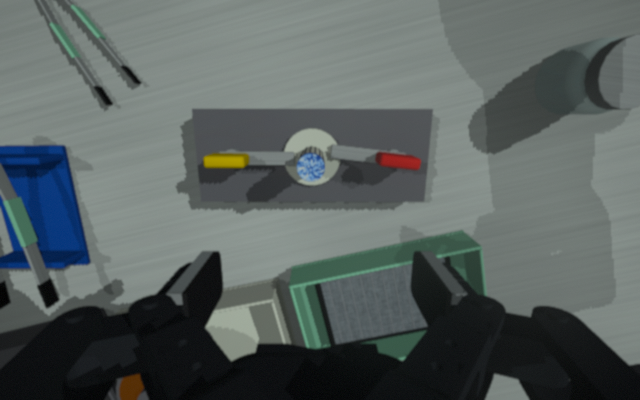

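View pics/w_tongs.png

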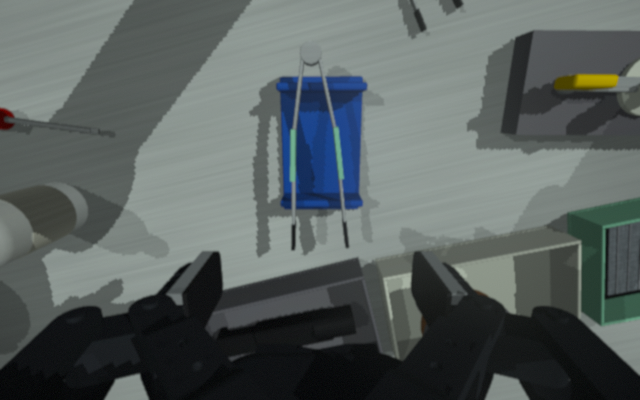

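The view (wrist over head) shows yellow knob (226,161), red knob (399,162), cap (311,165), and the smaller tongs at the upper left (90,55). The tongs view shows the large tongs on the blue rest: hinge (311,54), plates (293,154) and (338,152), pads (293,237) and (346,234). These are the long ones lying across both walls, so the choice stands. Next I'll check the gripper interface and segment accurately.

```bash
python3 - <<'E'
from h import *
np.set_printoptions(precision=2,suppress=True)
u=np.array([np.cos(1.325),np.sin(1.325)]); c=np.array([547.4,197.2])
for n,xy,a,th in (("red",c+85*u,1.2105-np.pi/2,0.115),("yel",c-85*u,1.327-np.pi/2,0.0)):
    arm.move_to([*xy,165],down(a)); arm.movel([*xy,46],velocity=120)
    effector.gripper_close(20)
    print(n,"w",arm.current_gripper_width(),arm.current_wrist_force(),arm.current_torque())
    q=np.array(arm.current_joint_positions()); q0=q[5]; tot=1.4-th
    for d in (0.6,tot-0.1,*np.arange(tot-0.05,tot+0.13,0.04)):
        q[5]=q0+d; arm.goto_joints(q); tz=np.array(arm.current_torque())[2]
        print(round(d+th,3),round(tz,3),arm.current_wrist_force())
        if abs(tz)>0.35: break
    effector.open_jaws(); arm.movel([*xy,165],velocity=200)
print(arm.current_clock())
arm.move_to((560,195,250),down(1.33)); arm.pause(.1)
cam=P("wrist"); np.savez("cam_h2.npz",*cam); cv2.imwrite("pics/w_head2.png",eyes.snapshot("wrist")[:,:,::-1])
E
```

```text
red w 0.13319229649665862 [ 2.7  -1.61  0.63] [-0.17 -0.41  0.03]
0.715 -0.002 [ 5.81 -3.86 -3.  ]
1.3 -0.034 [  8.33 -10.6   -2.55]
1.35 -0.07 [ 7.45 -9.42 -2.08]
1.39 -0.038 [  8.5  -10.61  -1.28]
1.43 0.674 [  6.99 -11.32  -2.02]
yel w 0.13451308613143378 [ 2.72 -1.18 -0.39] [-0.09 -0.38 -0.04]
0.6 -0.016 [ 7.64 -2.99 -4.34]
1.3 -0.068 [  9.44 -11.89  -5.92]
1.35 0.008 [  9.22 -11.93  -6.09]
1.39 0.025 [  9.74 -13.02  -5.76]
1.43 0.565 [  8.88 -13.58  -6.18]
18.0583
```

View pics/w_head2.png

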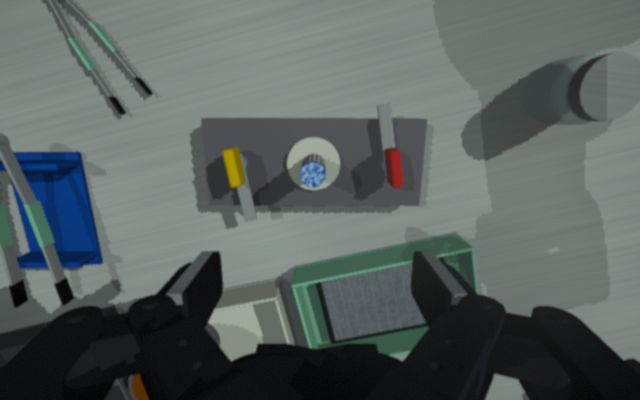

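Both knobs are at their end stops: torque rose at 1.4 rad, and both arms point sideways (red arm to (387,105), yellow arm to (248,218)). Next is the tongs, trying how a light grip behaves on the plates while they still lie on the rest.

```bash
python3 - <<'E'
from h import *
np.set_printoptions(precision=2,suppress=True)
o=(533.5,-147.3); R=down(1.379)
arm.move_to([*o,150],R); arm.movel([*o,27],velocity=120)
t0=arm.current_clock()
for f in (5,20):
    try:
        effector.gripper_close(f); print(f,"w",arm.current_gripper_width()*85,arm.current_wrist_force(),arm.current_clock()-t0)
        arm.pause(0.1); print(arm.current_gripper_width()*85)
        cv2.imwrite(f"pics/g{f}.png",eyes.snapshot("wrist")[:,:,::-1])
    except Exception as e: print(f,type(e),e)
print(arm.current_clock())
E
```

```text
5 w 25.421983253956267 [ 0.2   0.34 12.78] 0.5667000000000009
25.26629831114001
20 w 25.300660081448214 [-0.23  0.79 12.06] 0.9333000000000027
25.596363370872126
24.2333
```

```bash
python3 - <<'E'
import cv2, numpy as np
a=cv2.imread("pics/w_tongs.png")[30:200,260:385]; b=cv2.imread("pics/g20.png")
a=cv2.resize(a,None,fx=3.5,fy=3.5,interpolation=cv2.INTER_CUBIC); b=cv2.resize(b[:,170:470],(330,440))
c=np.zeros((a.shape[0],a.shape[1]+330,3),np.uint8); c[:,:a.shape[1]]=a; c[:440,a.shape[1]:]=b; cv2.imwrite("pics/c1.png",c); print(c.shape)
E
```

```text
(595, 768, 3)
```

View pics/c1.png

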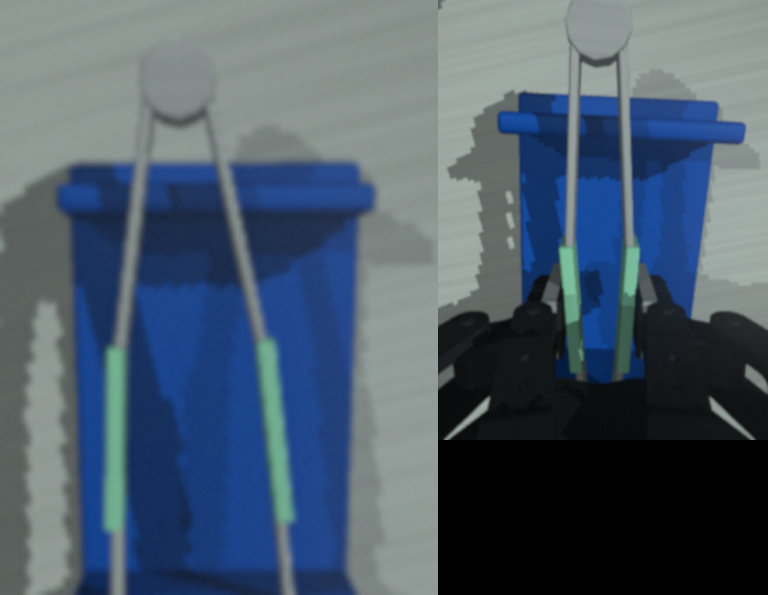

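The tongs on the rest are squeezed fully: the 5 N request was evidently raised to 20 N, and plates at ~25 mm would shut the tips. A 20 N grip at the plates therefore can't carry the tongs open. Close to the hinge the same grip has a short lever: 20 N at 20 mm gives 0.40 N m, against a spring moment of 0.38 (open) to 0.57 N m. There they should stay open at 20 N and squeeze at 120 N. First I'll shift the tongs 20 mm back on the rest to clear the hinge from the wall.

```bash
cat >> h.py <<'E'
def plates(im,cam,z=58,box=None):
    h=cv2.cvtColor(im,cv2.COLOR_RGB2HSV).astype(int); m=((h[...,0]>60)&(h[...,0]<88)&(h[...,1]>50)&(h[...,2]>110)).astype(np.uint8)
    if box: k=np.zeros_like(m); x0,x1,y0,y1=box; k[y0:y1,x0:x1]=m[y0:y1,x0:x1]; m=k
    n,l,s,c=cv2.connectedComponentsWithStats(m); out=[]
    for i in range(1,n):
        if 100<s[i,4]<900: out.append((c[i],s[i,4],on_plane(c[i],z,cam)))
    return out
E
python3 - <<'E'
from h import *
np.set_printoptions(precision=1,suppress=True)
o=np.array([533.5,-147.3]); ax=np.array([np.cos(-.192),np.sin(-.192)])
p=o-20*ax
arm.movel([*o,36],velocity=100); print(arm.current_wrist_force())
arm.movel([*p,36],velocity=100); arm.movel([*p,28],velocity=60); print(arm.current_wrist_force())
effector.open_jaws(); arm.movel([*p,150],velocity=250)
arm.move_to([540,-150,210],down(1.379)); arm.pause(.1)
cam=P("wrist"); im=eyes.snapshot("wrist"); cv2.imwrite("pics/w_t2.png",im[:,:,::-1])
np.savez("cam_t2.npz",*cam)
for q in plates(im,cam,58): print(*q)
print(arm.current_clock())
E
```

```text
[ 0.1 -0.8 -1.2]
[1.6 0.2 3.1]
[293.5 158. ] 311 [ 508.2 -163.7   58. ]
[342.2 158.8] 287 [ 517.4 -119.8   58. ]
[614.6 288.8] 201 [703.8 134.7  58. ]
26.8833
```

View pics/w_t2.png

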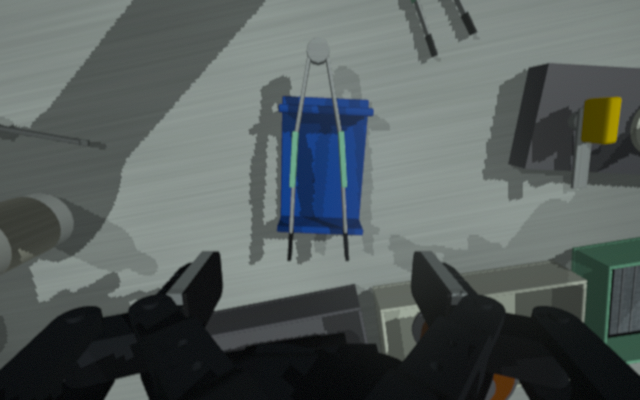

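```bash
python3 - <<'E'
from h import *
np.set_printoptions(precision=1,suppress=True)
z=np.load("cam_t2.npz"); cam=(z["arr_0"],z["arr_1"],z["arr_2"])
h=on_plane((318,50.5),58,cam)[:2]; tp=(on_plane((290,247),58,cam)+on_plane((347,247),58,cam))[:2]/2
mid=(np.array([508.2,-163.7])+[517.4,-119.8])/2
print(h,mid,tp,np.linalg.norm(mid-h),np.linalg.norm(tp-h)); v=tp-h; th=np.arctan2(v[1],v[0]); print("yaw",th,np.arctan2(-9.2,43.9))
h=mid-95*v/np.linalg.norm(v)*1.0; print("hinge",h)
ax=np.array([np.cos(th),np.sin(th)]); p=h+9*ax
a=th+np.pi/2-np.pi
arm.move_to([*p,150],down(a)); arm.movel([*p,28],velocity=120)
effector.gripper_close(20); print("w",arm.current_gripper_width()*85,arm.current_wrist_force())
cv2.imwrite("pics/a1.png",eyes.snapshot("wrist")[:,:,::-1])
arm.movel([*p,48],velocity=60); arm.pause(.2); print("w",arm.current_gripper_width()*85,arm.current_wrist_force())
cv2.imwrite("pics/a2.png",eyes.snapshot("wrist")[:,:,::-1]); cv2.imwrite("pics/a3.png",eyes.snapshot("side")[:,:,::-1])
np.save("tong.npy",[*p,th]); print(arm.current_clock())
A=[cv2.imread(f"pics/a{i}.png") for i in (1,2,3)]
c=np.zeros((600,800,3),np.uint8); c[:250,:400]=cv2.resize(A[0],(400,250)); c[:250,400:]=cv2.resize(A[1],(400,250))
c[250:600,:]=cv2.resize(A[2][150:290,200:520],(800,350)); cv2.imwrite("pics/c2.png",c)
E
```

```text
[ 423.1 -124.4] [ 512.8 -141.8] [ 599.4 -157.7] 91.32048919589857 179.41382101152684
yaw -0.18665783119152593 -0.20657763672916893
hinge [ 419.5 -124.1]
w 22.306992450652928 [-0.2  0.2  2. ]
w 22.30976691615836 [-0.6 -0.6 -0.1]
32.0667
```

View pics/c2.png

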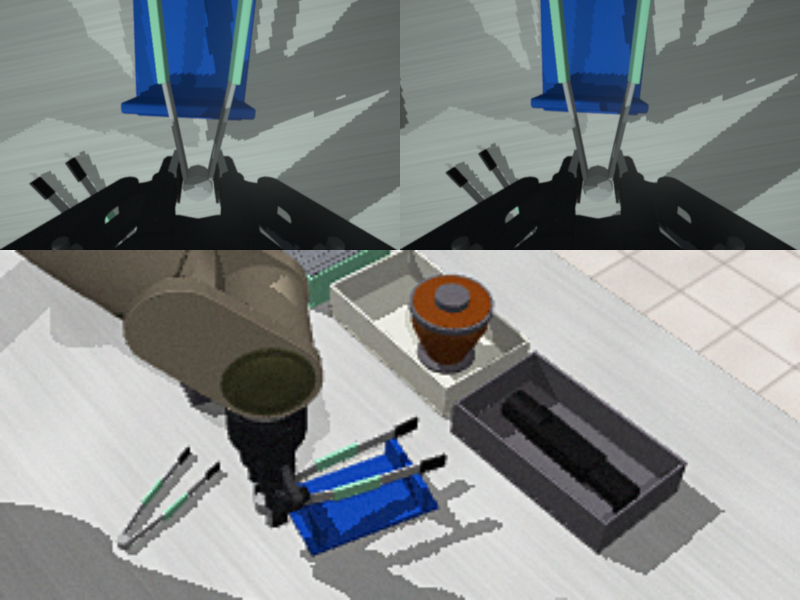

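The tongs lift cleanly, open and symmetric, held at the hinge; the plates show at (565,40) and (640,40) in the right-hand panel. Next I'll test whether more grip force squeezes them.

```bash
python3 - <<'E'
from h import *
np.set_printoptions(precision=1,suppress=True)
def look(n):
    cam=P("wrist"); im=eyes.snapshot("wrist"); cv2.imwrite(f"pics/{n}.png",im[:,:,::-1])
    r=plates(im,cam,76,(200,430,0,150)); print(n,arm.current_gripper_width()*85,[(q[0],q[1]) for q in r])
look("b0")
for f in (60,120,20):
    effector.gripper_close(f); arm.pause(.1); look(f"b{f}")
print(arm.current_wrist_force(),arm.current_clock())
E
```

```text
b0 22.158395048701074 []
b60 18.667682085806057 []
b120 17.17409741363786 []
b20 16.951908929360634 []
[ 0.4  0.7 -1.6] 33.2167
```

```bash
python3 - <<'E'
from h import *
im=eyes.snapshot("side"); cv2.imwrite("pics/b_side.png",im[:,:,::-1])
c=np.zeros((600,800,3),np.uint8)
for i,n in enumerate(("b0","b60","b120","b20")): c[(i//2)*150:(i//2)*150+150,(i%2)*400:(i%2)*400+400]=cv2.resize(cv2.imread(f"pics/{n}.png")[:300],(400,150*1))
c[300:600]=cv2.resize(im[150:270,200:520,::-1],(800,300)); cv2.imwrite("pics/c3.png",c)
E
```

```text
(no output)
```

View pics/c3.png

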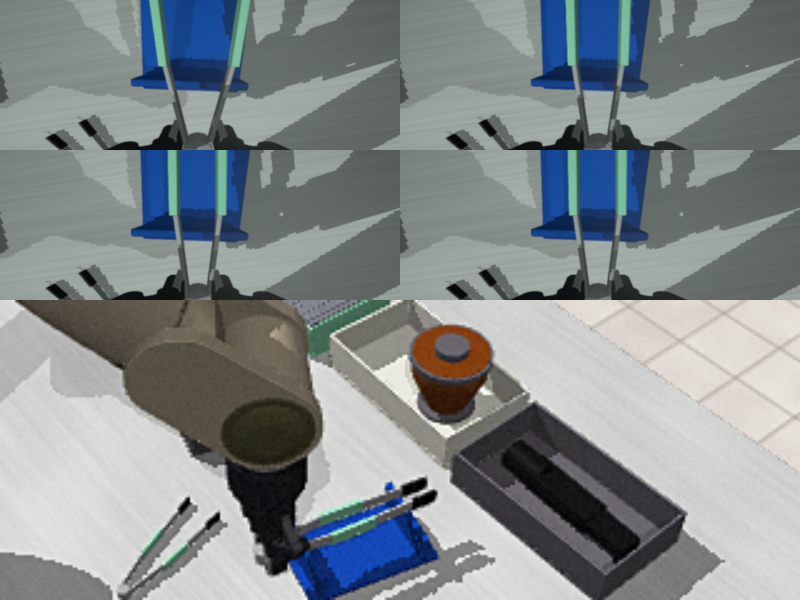

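Squeezing near the hinge works, but at 120 N the plates are only just parallel (jaw about 0.156), which would leave no force on the cartridge. The gripper also doesn't relax when told a lower force. I'll set the tongs down, regrip 11 mm further forward for a longer lever, and test on the rest.

```bash
cat >> h.py <<'E'
def spread(n=None):  # mean px positions of the two mint plates in wrist view, image rows 20..60
    cam=P("wrist"); im=eyes.snapshot("wrist")
    if n: cv2.imwrite(f"pics/{n}.png",im[:,:,::-1])
    h=cv2.cvtColor(im,cv2.COLOR_RGB2HSV).astype(int); m=(h[...,0]>60)&(h[...,0]<92)&(h[...,1]>45)&(h[...,2]>80)
    out=[]
    for r in (20,70):
        xs=np.nonzero(m[r-8:r+8,200:440].sum(0)>8)[0]+200
        out.append((r,xs.min(),xs.max()) if len(xs) else None)
    return out
E
python3 - <<'E'
from h import *
np.set_printoptions(precision=1,suppress=True)
x,y,th=np.load("tong.npy"); ax=np.array([np.cos(th),np.sin(th)]); p=np.array([x,y])
arm.movel([*p,29],velocity=80); effector.open_jaws()
p=p+11*ax; arm.movel([*p,28],velocity=60)
for f in (20,60,120):
    effector.gripper_close(f); arm.pause(.05); print(f,arm.current_gripper_width()*85,spread(f"d{f}"))
effector.open_jaws(); arm.pause(.1); effector.gripper_close(20); print(arm.current_gripper_width()*85,spread("d20b"),arm.current_wrist_force())
np.save("tong.npy",[*p,th]); print(arm.current_clock())
E
```

```text
20 21.776279140972978 [(20, np.int64(256), np.int64(370)), (70, np.int64(259), np.int64(368))]
60 18.133041057366807 [(20, np.int64(277), np.int64(350)), (70, np.int64(277), np.int64(352))]
120 16.198784880775786 [(20, np.int64(279), np.int64(350)), (70, np.int64(279), np.int64(352))]
21.880953756403756 [(20, np.int64(256), np.int64(371)), (70, np.int64(259), np.int64(369))] [-1.1 -0.5  2.5]
37.425
```

```bash
python3 - <<'E'
from h import *
np.set_printoptions(precision=1,suppress=True)
x,y,th=np.load("tong.npy")
arm.movel([x,y,150],velocity=120)
ph=-0.246; f=np.array([547.0,196.6]); ax=np.array([np.cos(ph),np.sin(ph)]); a=ph-np.pi/2
g=f-163*ax+1.0*np.array([np.cos(a),np.sin(a)]); np.save("goal.npy",[*g,a])
arm.movel([*g,150],down(a),velocity=180); arm.pause(.3)
print(arm.current_gripper_width()*85,spread("e_w"),arm.current_wrist_force())
T=[]
for n,sl in (("side",(100,240,180,400)),("scene",(120,220,280,440))):
    cam=P(n); im=eyes.snapshot(n); cv2.imwrite(f"pics/e_{n}.png",im[:,:,::-1])
    print(n,"filter-cap",proj([*f,100],cam),"tip expected",proj([*f,172],cam),[(np.array(d["uv"]),d["score"]) for d in eyes.mark_of(n,"tongs_tip")][:3])
    y0,y1,x0,x1=sl; T.append(cv2.resize(im[y0:y1,x0:x1,::-1],(400,300),interpolation=cv2.INTER_CUBIC))
cv2.imwrite("pics/c4.png",np.hstack(T)); print(arm.current_clock())
E
```

```text
22.14310668983216 [(20, np.int64(256), np.int64(370)), (70, np.int64(260), np.int64(368))] [-0.4  0.2 -1.7]
side filter-cap [274.8 155.9] tip expected [272.8 136.6] [(array([273.9, 136.7]), 0.88), (array([426.8, 233.1]), 0.72), (array([285. , 235.2]), 0.69)]
scene filter-cap [364.3 169.3] tip expected [365.4 150.8] [(array([303.5, 187.2]), 0.71), (array([361.6, 150.8]), 0.49)]
41.325
```

View pics/c4.png

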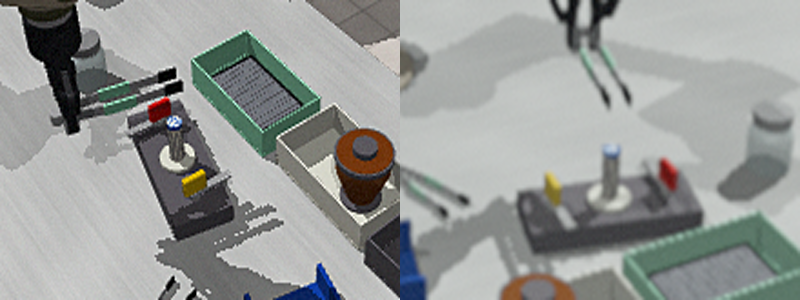

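Side view: tip mark (273.9,136.7) against (272.8,136.6) expected. In the scene crop the pads straddle the cap's column (mid about 365 px against 365.4; the network's 361.6 has a low score). Descending now.

```bash
python3 - <<'E'
from h import *
np.set_printoptions(precision=1,suppress=True)
x,y,a=np.load("goal.npy")
for z in (110,66): arm.movel([x,y,z],velocity=120); arm.pause(.1); print(z,arm.current_wrist_force(),arm.current_torque())
T=[]
for n,sl in (("side",(110,215,200,340)),("scene",(140,215,310,410))):
    cam=P(n); im=eyes.snapshot(n); cv2.imwrite(f"pics/f_{n}.png",im[:,:,::-1])
    print(n,[(np.array(d["uv"]),d["score"]) for d in eyes.mark_of(n,"tongs_tip")][:2],proj([547,196.6,88],cam),[(np.array(d["uv"]),d["score"]) for d in eyes.mark_of(n,"filter")][:2],proj([547,196.6,15],cam))
    y0,y1,x0,x1=sl; T.append(cv2.resize(im[y0:y1,x0:x1,::-1],(400,300),interpolation=cv2.INTER_CUBIC))
cv2.imwrite("pics/c5.png",np.hstack(T)); print(arm.current_clock())
E
```

```text
110 [0.5 0.4 0. ] [ 0.   0.1 -0. ]
66 [-0.5 -0.3  0.7] [-0.  0. -0.]
side [(array([274.4, 151.6]), 0.95), (array([282.4, 235.7]), 0.57)] [275.2 159. ] [(array([279.7, 176.4]), 0.68)] [277.1 176.9]
scene [(array([305.2, 188.2]), 0.73), (array([358.1, 169.1]), 0.69)] [364.1 172.3] [] [363.  190.1]
42.825
```

View pics/c5.png

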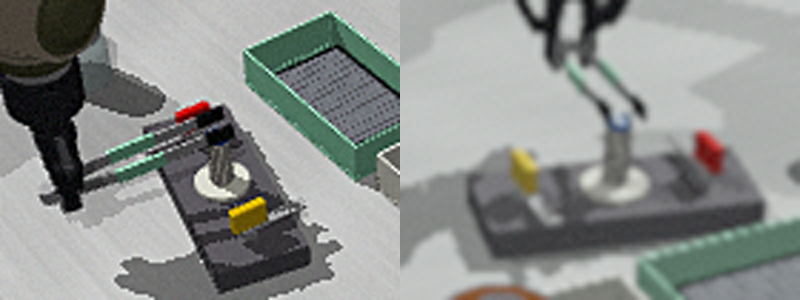

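```bash
python3 - <<'E'
from h import *
np.set_printoptions(precision=1,suppress=True)
print(arm.current_position(),np.load("goal.npy"),spread("f_w"),arm.current_wrist_force())
s,d=P("scene"),P("side")
from scipy.optimize import least_squares
def tri(a,b): return least_squares(lambda X: np.r_[proj(X,s)-a,proj(X,d)-b],[547,196,90]).x
# pad middles, crop px -> full px  (scene crop scale 4, side crop 400/140,300/105)
fs=lambda u,v:np.array([310+u/4,140+v/4]); fd=lambda u,v:np.array([200+u*.35,110+v*.35])
print("yellow-side pad",tri(fs(202,103),fd(219,135)),"red-side pad",tri(fs(238,107),fd(210,113)))
print("cap",tri(fs(219,121),fd(222,133)))
W=cv2.imread("pics/f_w.png"); E=cv2.imread("pics/e_w.png")
A=cv2.imread("pics/f_side.png")[140:180,245:305]; 
c=np.zeros((600,800,3),np.uint8); c[:250,:400]=cv2.resize(E,(400,250)); c[:250,400:]=cv2.resize(W,(400,250))
c[250:600,:400]=cv2.resize(A,(400,350),interpolation=cv2.INTER_CUBIC)[:, :]; B=cv2.imread("pics/f_scene.png")[150:195,340:390]
c[250:600,400:]=cv2.resize(B,(400,350),interpolation=cv2.INTER_CUBIC); cv2.imwrite("pics/c6.png",c)
E
```

```text
[388.9 235.4  66.3] [388.7 235.3  -1.8] [(20, np.int64(248), np.int64(378)), (70, np.int64(252), np.int64(375))] [-0.4 -0.1 -0.7]
yellow-side pad [542.1 180.4 111.9] red-side pad [554.2 212.9 110. ]
cap [553.7 192.9  98.5]
```

View pics/c6.png

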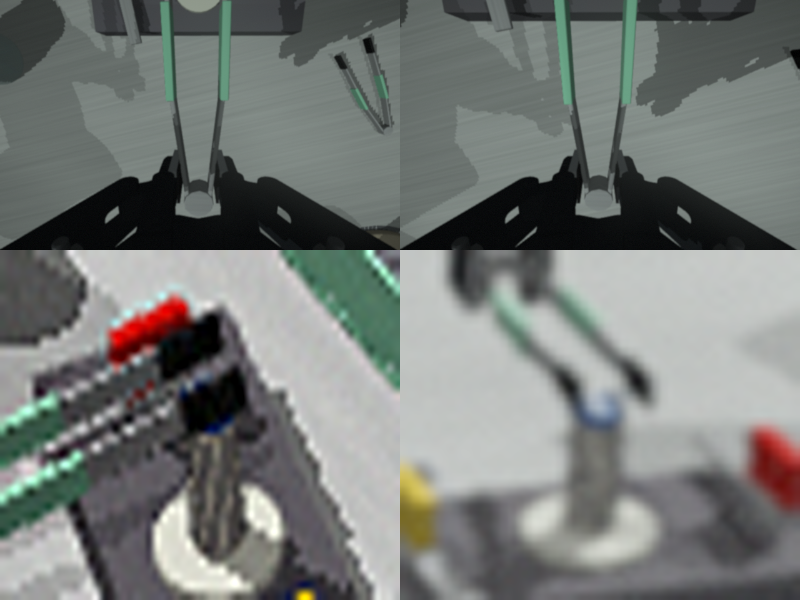

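The close view shows the tongs pitched up about 0.13 rad: the yellow-side pad is sitting on the cap at pads (568,385)/(637,380), cap (599,400), with almost no force. The 20 N hold also leaves them partly squeezed (gap about 33 mm). I'll lift, shift about 5.5 mm towards yellow and descend again, using the plate spread in the wrist image as a contact check.

```bash
cat > desc.py <<'E'
from h import *
import sys
np.set_printoptions(precision=1,suppress=True)
x,y,a=np.load("goal.npy"); sh=float(sys.argv[1])
wid=lambda: (lambda s:(s[0][2]-s[0][1], s[1][2]-s[1][1], (s[0][1]+s[0][2])/2))(spread())
px,py=np.array([x,y])+sh*np.array([np.cos(a),np.sin(a)])
arm.movel([*arm.current_position()[:2],98],velocity=150); arm.movel([px,py,98],velocity=60)
s0=wid(); rise=22*(s0[0]-114)/16; zt=67-rise; print("s0",s0,"rise",rise,"zt",zt,arm.current_gripper_width()*85)
ok=True
for z in (zt+9,zt):
    arm.movel([px,py,z],velocity=100); s=wid(); print(z,s,arm.current_wrist_force())
    if s[0]-s0[0]>3: ok=False; break
print("OK" if ok else "CONTACT",arm.current_clock()); np.save("cur.npy",[px,py,z,rise])
for n in ("side","scene"): cv2.imwrite(f"pics/z_{n}_{sh:.0f}.png",eyes.snapshot(n)[:,:,::-1])
E
python3 desc.py 5.5
```

```text
s0 (np.int64(123), np.int64(115), np.float64(311.5)) rise 12.375 zt 54.625 22.009623028859174
63.625 (np.int64(123), np.int64(116), np.float64(311.5)) [ 0.5 -0.4 -1.2]
54.625 (np.int64(122), np.int64(116), np.float64(311.0)) [ 0.8 -0.   0.1]
OK 44.3833
```

```bash
python3 - <<'E'
import cv2,numpy as np
A=cv2.imread("pics/z_side_6.png")[140:185,245:305]; B=cv2.imread("pics/z_scene_6.png")[150:195,335:395]
cv2.imwrite("pics/c7.png",np.hstack([cv2.resize(i,(400,300),interpolation=cv2.INTER_CUBIC) for i in (A,B)]))
E
```

```text
(no output)
```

View pics/c7.png

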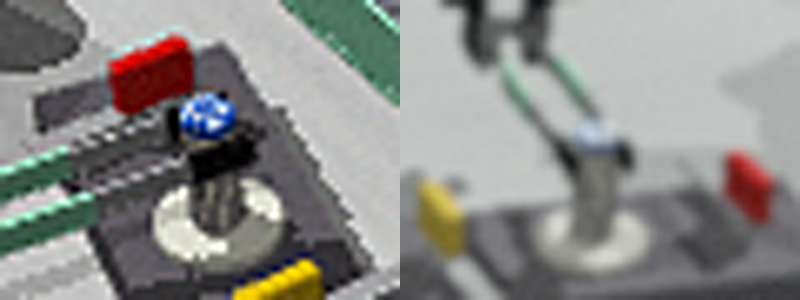

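The tongs now straddle the cartridge just below the cap: scene crop pads (565,155)/(627,155) around the cap column (594). I'll squeeze and lift.

```bash
python3 - <<'E'
from h import *
np.set_printoptions(precision=1,suppress=True)
px,py,z,rise=np.load("cur.npy")
effector.gripper_close(60); print(spread(),arm.current_gripper_width()*85,arm.current_wrist_force())
effector.gripper_close(120); arm.pause(.2); print(spread(),arm.current_gripper_width()*85,arm.current_wrist_force(),arm.current_torque())
arm.movel([px,py,z+30],velocity=40); print(spread(),arm.current_wrist_force())
arm.movel([px,py,z+140],velocity=70); arm.pause(.4); print(spread("end_w"),arm.current_gripper_width()*85,arm.current_wrist_force())
for n in ("side","scene"):
    cv2.imwrite(f"pics/y_{n}.png",eyes.snapshot(n)[:,:,::-1]); cam=P(n)
    print(n,"exp foot",proj([547,196.6,155],cam),[(np.array(d["uv"]),d["score"]) for d in eyes.mark_of(n,"filter")][:2])
print(arm.current_clock())
A=cv2.imread("pics/y_side.png")[80:200,200:360]; B=cv2.imread("pics/y_scene.png")[100:220,290:450]
cv2.imwrite("pics/c8.png",np.hstack([cv2.resize(i,(400,300),interpolation=cv2.INTER_CUBIC) for i in (A,B)]))
E
```

```text
[(20, np.int64(253), np.int64(370)), (70, np.int64(257), np.int64(368))] 20.48572748271859 [-0.3 -0.4 -0.8]
[(20, np.int64(253), np.int64(370)), (70, np.int64(257), np.int64(368))] 18.569707862974376 [ 0.6  0.2 -1.1] [0.1 0.2 0.1]
[(20, np.int64(253), np.int64(372)), (70, np.int64(258), np.int64(369))] [-0.4  0.8 -1.6]
[(20, np.int64(253), np.int64(371)), (70, np.int64(258), np.int64(369))] 18.51707309659857 [ 0.2  0.8 -1.5]
side exp foot [273.3 141.3] [(array([274.5, 141.9]), 0.82)]
scene exp foot [365.1 155.3] [(array([364.7, 154.7]), 0.79), (array([167.6, 222.4]), 0.58)]
48.5417
```

View pics/c8.png

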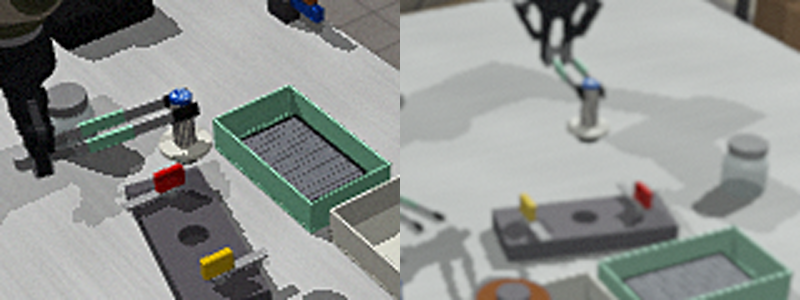

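Lifted upright, with foot marks matching z ≈ 155 mm in both cameras, the pocket empty and the clamps open. One last stillness check, then I'll hand in.

```bash
python3 - <<'E'
from h import *
arm.pause(1.0); print(spread(),np.abs(arm.current_joint_vel()).max(),arm.current_wrist_force())
eyes.snapshot("side"); print(eyes.mark_of("side","filter")[:1],arm.current_clock())
workorder.close_job()
E
```

```text
[(20, np.int64(253), np.int64(371)), (70, np.int64(258), np.int64(369))] 0.0007077921382046681 [-0.88672674 -0.06797699 -0.72743131]
[{'uv': [274.0, 142.3], 'score': 0.52}] 49.6917
the job is handed in; nothing more can be done
```

The job is handed in at 49.7 s: both clamps are open and the cartridge is held upright in the squeezed tongs, its foot about 15 cm above the bench.

- **Clamps:** I turned red and then yellow clockwise until the torque jumped at 1.4 rad. Later pictures show both arms still clear of the pocket.
- **Tongs:** I used the larger pair from the rest. A 20 N grip on the mint plates shut the tips completely, so I held the tongs close to the hinge instead. There 20 N leaves them open and 120 N squeezes them.
- **First descent failed:** one tip pad landed on the cartridge's cap and tilted the tongs up by about 0.13 rad, with almost no force. I lifted, moved 5.5 mm towards yellow and came down cleanly around the cartridge. Only the tongs touched it, and they stayed slightly tilted up.
- **Last checks:**
  - The foot was within about 1 pixel of where it should be in both cameras.
  - The plates showed no shift over the final second, and the joints were still.
  - The pocket is empty.
- **Disagreement:** before the descent, the scene camera's tip mark was about 4 pixels off its expected place. I set it aside as a low-score reading, though the tongs did turn out to be a few millimetres off.
- **Over budget:** I viewed 14 pictures, against a budget of 10 plus one or two.

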